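Present a divider plate above its guide slot

ROBOT

A 6-joint arm with a two-finger parallel gripper is mounted at the origin on a cart in front of the work surface, level with it; the furniture and walls round the work are solid. World frame = base frame: x ahead of the robot, y to its left, z up, the work surface at z = 0. Lengths are in m, angles in rad, forces in N, time in s.
With the tool pointing down it reaches from about 0.375 to 0.925 m from the base axis. Payload 5.7 kg.
Tool frame: the origin (TCP) lies midway between the tips of the shut fingers; the grasp point (between the pads) lies 19 mm behind it; z points along the fingers, y is the line along which they close (so a half turn about z gives the same grasp; the last joint's range is limited). The gripper opens to 85 mm and grips with 20 to 120 N. Pads are 22 mm wide; open, the fingers measure 114 mm over their backs; the gripper's body (76 mm by 85 mm) begins 54 mm behind the grasp point. The pads swing forward as they close: fully open they stand 13 mm farther back than shut.
Start: joints at [-1.251, 0.359, 1.51, -0, 1.272, -0.115], TCP at [0.253, -0.544, 0.231] pointing down, gripper open.
Joint ranges: [-2.97, 2.97], [-1.01, 2.36], [0.21, 2.38], [-0.96, 4.11], [0.2, 2.71], [-2.98, 2.98]. Speed limits (rad/s): [2.39, 2.39, 3.14, 3.14, 3.14, 3.14].

INTERFACE

Orientations are given as [roll, pitch, yaw] about the fixed x, y, z axes, in that order (R = Rz(yaw) Ry(pitch) Rx(roll)).
In Python, from bench import arm gives the robot as it stands. The module is installed in compiled form; this text tells all that it offers.
- The arm moves only by the tool jog_arm, never from a script. Its argument "commands" is a list of rows, each a list of 7 numbers: the finger opening in mm, from 0 to 85.4, then the shift along the tool's x, y, z in mm, then the turn, a rotation vector about the tool's x, y, z in rad. A call has 1 to 8 rows; each row is the pose to reach, as a shift and turn from the pose commanded when the call began, along the tool's axes at that moment; what a row does not reach only later rows make up. A row lasts 1/8 s, in which the tool goes at most 62.5 mm and 10.7 degrees, less where a joint would pass 70% of its speed; a pose out of reach is approached as far as the arm can. A call with a gripper value outside its range is refused whole. The fingers move at their own pace and stop on an object; "newtons" is the grip in N (left out, the last holds). Time passes only in rows, so rows that repeat a pose let the fingers close. It gives the time, the measured TCP pose, the force, the opening and the grip force at its end, in the units of the state.
- arm.get_state(): the state, without advancing time (a new reading comes with each control period).
- arm.capture(name): name is "scene" or "side" or "wrist"; returns (picture, depth): 400x640x3 uint8, red, green, blue; 400x640 float32, m along the optical axis (not along the pixel's ray), 0 where there is no reading.
- arm.get_calibration(name): a dict with "intrinsics" (3x3 intrinsics, pixels), "view" (4x4, takes a point from world to camera coordinates); the wrist camera has in their place "hand_eye" (4x4, takes a point from camera to tool coordinates, whose origin is the TCP and whose axes are the flange's). Camera axes: x right, y down, z forward; pixel columns grow to the right and rows downward; lengths in m; the calibration is good to about 2 mm. The wrist camera is an equidistant fisheye: a pixel r from the principal point sees the ray r / f radians off the axis. A picture is of the moment at which its call begins: read the wrist's pose just before it. get_calibration takes no time and is no camera call.
- arm.close_job(): hands the job in; it is judged then, once.
The state is a dict: "clock": time; "qpos": joint angles; "qd": joint speeds; "joint_efforts": joint torques, N m; "tcp_pos": TCP position; "orientation": TCP orientation; "contact_force": force on the tool from outside, world axes, zero at the start; "wrist_torque": the same for the moment, N m; "opening": finger opening in m; "gripper_force": force on a finger pad.
Only numpy, scipy, OpenCV 4.12 (cv2) and the standard library are available. Lean on these libraries where they do the work, as an engineer would, in place of code of your own. Each camera call takes 0.05 s, during which the arm holds its last target. There are 200 camera calls.

TASK

The metal divider plate with the red tab leans on the sloping stand: pick it up and stand it upright on its lower long edge, on the bench or on the stand's base. Then carry it in the gripper over the things on the bench to the blue guide block, without touching the jig or either block and without shifting the bottle or the solder reel. Finish while still holding it, hanging still and upright about a centimetre above the blue block, centred over the slot and exactly in line with it as if about to be lowered in; do not put it in and do not let go.

Things in the scene. Friction and masses are not known exactly. Their poses are not given: they have to be found in the camera images.
- divider: Loose aluminium plate 8 (x) x 110 (y) x 80 mm (z), about 0.24 kg; faces alike, either way round will do. Red grip tab at mid-width: 10 mm thick, 40 wide, 80 to 110 mm above the lower edge. Origin: middle of the lower edge; z up the plate to the tab. It starts leaning 25 deg from upright to the stand's -x: grip the tab across its thickness (40 to 60 N), coming down along the slope.
- stand: Fixed grey sloping stand. Origin: on the bench under the foot of the leaning plate, which leans to the stand's -x (roughly away from the robot), its width along y. Base 5 mm thick, x = -79 to +19 mm, y = -75 to +75 mm; a toe strip at x = +5.5 to +13.5 mm is 11 mm high; two supports reach 60 mm up the plate. Free bench lies beyond x = +19 mm.
- blue_block: Fixed blue guide block, 56 (x) x 156 (y) x 45 mm (z), the target, with one slot in its top. Origin: centre of its underside; z up. It may swap places with the grey one.
- blue_block_slot (a point): Centre of the mouth of the blue block's slot, level with the block's top face, 45 mm above the bench. The slot is 16 mm wide (along x), 120 mm long (along y), 35 mm deep.
- grey_block: Fixed grey guide block of the same size and shape as the blue one; not the target.
- tuning_jig: Fixed white tuning jig with a black module clamped in it, in the middle of the bench between stand and blocks: about x = 0.42 to 0.62 m, y = -0.19 to +0.10 m, below 0.10 m high but for its upright lever with a red grip, at about x = 0.53, y = -0.14 to -0.19 m, which rises to 0.225 m above the bench. Do not touch.
- solvent_pump: Loose dark pump bottle with a white top, 64 mm across, 116 mm high, origin under its centre. Leave alone. Behind it a grey rack post, 40 mm square, stands at x = 0.71, y = 0.155 m, rising past a shelf whose front edge is at x = 0.73 m, 0.35 m above the bench: keep the wrist clear of both.
- solder_reel: Loose reel of solder with green flanges, 56 mm across, 50 mm high, origin under its centre. Leave alone.

How it is judged:
By the outcome, as a careful person would: the job done as asked, in the order asked, and still so for the second after the job is handed in, while the arm keeps its last pose, push and grip.
It also fails if it takes over 48 s, if anything falls off the work surface, if the arm or the gripper's body presses on something with over 40 N, if the wrist force passes 120 N, or if a joint passes its speed limit or range.

## Working session

There is one attempt and no reset: what is moved stays moved. The work goes in short steps, Python scripts to look and compute and a tool call to move; the robot and the scene stay as the last step left them, time stands still between calls to the robot, and variables do not carry over. Pictures are saved under pics/ and viewed, at most 13 in all, crops included, and the job is handed in when it is done.

Besides the shell and the picture viewer there is one more tool, called as name([rows], argument=value, ...), one row to a line, values as JSON. jog_arm: Moves the arm, as the interface text tells. Its arguments: {"type":"object","properties":{"commands":{"type":"array"},"newtons":{"type":"number"}},"required":["commands"]}

```bash
mkdir -p pics; python3 - <<'E'
from bench import arm
import cv2,numpy as np
s=arm.get_state();print(s)
for n in ["scene","side"]:
    p,d=arm.capture(n);c=arm.get_calibration(n)
    np.savez(f"{n}0.npz",p=p,d=d,K=c["intrinsics"],V=c["view"])
    cv2.imwrite(f"pics/{n}0.png",p[:,:,::-1]);print(n,c,(d>0).mean())
print(arm.get_calibration("wrist"))
E
```

```text
{'clock': 0.0, 'qpos': array([-1.25108726e+00,  3.59515051e-01,  1.51145843e+00,  3.28273648e-05,
        1.27248689e+00, -1.15085963e-01]), 'qd': array([-0.00158591, -0.00078817,  0.00081535, -0.00038065,  0.00044865,
        0.00112943]), 'joint_efforts': array([ 3.13887584e-03, -5.27608502e+01, -2.78618985e+01,  1.62154574e-04,
        1.32450947e-02,  9.80230425e-06]), 'tcp_pos': array([ 0.25252815, -0.54351033,  0.23043771]), 'orientation': array([-3.13974090e+00, -2.45625272e-04,  4.34785129e-01]), 'contact_force': array([ 0.89991209,  0.34617913, -0.09386932]), 'wrist_torque': array([-0.0140942 ,  0.00926316,  0.03809169]), 'gripper_force': 0.0, 'opening': 0.08528494036055177}
scene {'intrinsics': array([[500.59979782,   0.        , 316.47536671],
       [  0.        , 500.59979782, 197.69334621],
       [  0.        ,   0.        ,   1.        ]]), 'view': array([[-0.73986372, -0.67267652,  0.01039114,  0.41991741],
       [-0.35694832,  0.37941452, -0.85359974,  0.25516213],
       [ 0.57025395, -0.63525659, -0.52082579,  1.05290103],
       [ 0.        ,  0.        ,  0.   
[... 302 characters left out ...]
-0.46014163, -0.88567319,  0.0967043 ],
       [ 0.1342886 ,  0.87546507, -0.46424937,  0.9228843 ],
       [ 0.        ,  0.        ,  0.        ,  1.        ]])} 0.9959921875
{'intrinsics': array([[309.70691629,   0.        , 316.58612916],
       [  0.        , 309.70691629, 200.06279252],
       [  0.        ,   0.        ,   1.        ]]), 'hand_eye': array([[ 6.92141447e-04, -9.56543413e-01, -2.91589127e-01,
         7.37366079e-02],
       [ 9.99999598e-01,  4.96049601e-04,  7.46420800e-04,
         6.18814620e-04],
       [-5.69341230e-04, -2.91589527e-01,  9.56543373e-01,
        -1.42861935e-01],
       [ 0.00000000e+00,  0.00000000e+00,  0.00000000e+00,
         1.00000000e+00]])}
```

View pics/scene0.png

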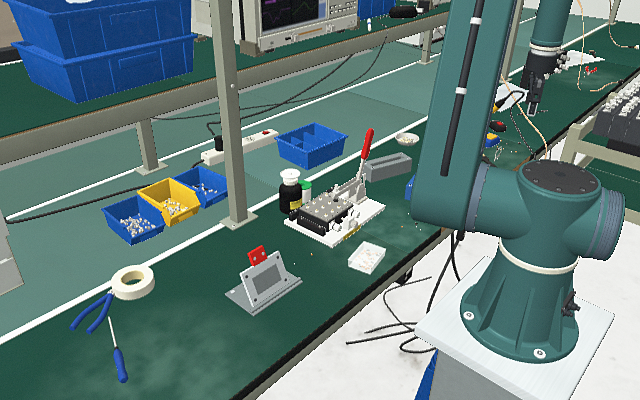

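View pics/side0.png

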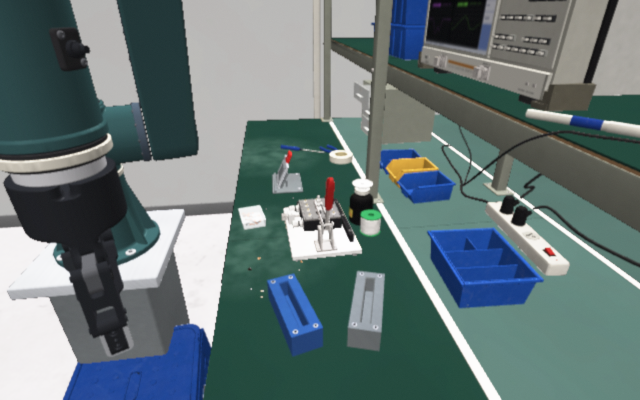

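The scene view shows the stand and plate at about (262,285) with the red tab at (258,255). The side view shows the blue block at about (295,312), the grey one at (367,308), the reel at (370,222), the bottle at (361,200) and the jig at (322,225).

```bash
cat > h.py <<'E'
import numpy as np,cv2
def load(n,k=0):
    z=np.load(f"{n}{k}.npz");p,d,K,V=z["p"],z["d"],z["K"],z["V"]
    v,u=np.mgrid[:400,:640]
    c=np.stack([(u-K[0,2])/K[0,0]*d,(v-K[1,2])/K[1,1]*d,d],-1)
    return p,d,K,V,(c-V[:3,3])@V[:3,:3]
def proj(K,V,P):
    c=np.asarray(P)@V[:3,:3].T+V[:3,3];q=c@K.T;return q[...,:2]/q[...,2:]
def ray(K,V,uv,z):
    uv=np.atleast_2d(uv);r=np.c_[(uv-K[[0,1],[0,1]*1+0*np.array([0,1])] if 0 else (uv-[K[0,2],K[1,2]])/K[0,0]),np.ones(len(uv))]@V[:3,:3]
    o=-V[:3,:3].T@V[:3,3];t=(z-o[2])/r[:,2];return o+t[:,None]*r
E
python3 - <<'E'
from h import *
p,d,K,V,X=load("side")
hsv=cv2.cvtColor(p,cv2.COLOR_RGB2HSV);np.set_printoptions(precision=4,suppress=True)
v,u=np.mgrid[:400,:640]
roi=(u>225)&(u<400)&(v>255)&(v<365)
print("bench z",np.median(X[330:360,330:340,2]), X[380,300])
for nm,m in [("blue",roi&(hsv[...,0]>100)&(hsv[...,0]<130)&(hsv[...,1]>120)),("grey",roi&(hsv[...,1]<50)&(u>335))]:
    m=m&(X[...,2]>.02)&(X[...,2]<.06); P=X[m]
    top=m&(abs(X[...,2]-.045)<.006)
    print(nm,m.sum(),top.sum(),np.median(X[top][:,2]))
    c=max(cv2.findContours(top.astype(np.uint8),cv2.RETR_EXTERNAL,cv2.CHAIN_APPROX_NONE)[0],key=cv2.contourArea)
    W=ray(K,V,c[:,0].astype(float),.045)[:,:2]
    print(cv2.minAreaRect((W*1000).astype(np.float32)), cv2.minAreaRect((X[top][:,:2]*1000).astype(np.float32)))
# scene : tab, plate
p,d,K,V,X=load("scene");hsv=cv2.cvtColor(p,cv2.COLOR_RGB2HSV)
red=((hsv[...,0]<8)|(hsv[...,0]>172))&(hsv[...,1]>150)&(u>235)&(u<285)&(v>235)&(v<280)
c=max(cv2.findContours(red.astype(np.uint8),cv2.RETR_EXTERNAL,cv2.CHAIN_APPROX_NONE)[0],key=cv2.contourArea)
print("tab",red.sum(),cv2.minAreaRect(c),X[red].mean(0),X[red].min(0),X[red].max(0))
roi=(u>215)&(u<310)&(v>235)&(v<325)
reg=X[roi&(X[...,2]>.02)]
print("stand pts",len(reg),reg.min(0),reg.max(0))
cv2.imwrite("pics/crop1.png",np.hstack([cv2.resize(p[235:325,215:310,::-1],None,fx=5,fy=5,interpolation=cv2.INTER_CUBIC)]))
E
```

```text
bench z 0.0004565777529453494 [ 0.4408 -0.4579 -0.0001]
blue 2118 1545 0.045170870580249003
((439.4715270996094, -330.9461975097656), (57.446624755859375, 161.83241271972656), 14.184647560119629) ((439.35723876953125, -328.07012939453125), (56.239620208740234, 159.33355712890625), 14.268572807312012)
grey 1832 1494 0.045403256351541854
((577.787841796875, -340.50927734375), (162.583740234375, 55.893524169921875), 71.3638916015625) ((578.3140258789062, -338.84979248046875), (158.07984924316406, 55.87001037597656), 71.38504028320312)
tab 241 ((256.60003662109375, 255.2000274658203), (15.20526123046875, 18.782970428466797), 63.43495178222656) [0.4585 0.3104 0.1017] [-0.1987  0.2068  0.0003] [0.5843 0.8545 0.7618]
stand pts 1625 [-0.1987  0.2456  0.02  ] [0.4788 0.8545 0.7618]
```

View pics/crop1.png

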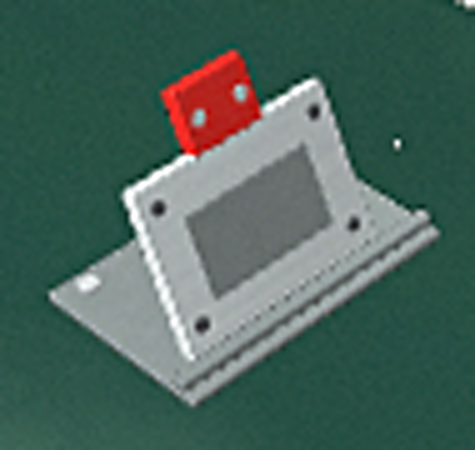

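The crop shows the plate's front face with the red tab above it, the base and the toe strip. The face corners in scene pixels are about (240,274), (279,251), (287,271) and (253,307).

```bash
python3 - <<'E'
from h import *
np.set_printoptions(precision=4,suppress=True)
p,d,K,V,X=load("scene");v,u=np.mgrid[:400,:640];hsv=cv2.cvtColor(p,cv2.COLOR_RGB2HSV)
poly=np.array([[245,275],[276,256],[284,276],[255,301]])
m=np.zeros((400,640),np.uint8);cv2.fillPoly(m,[poly],1)
P=X[m>0]
for i in range(3):
    c=P.mean(0);n=np.linalg.svd(P-c)[2][2];r=(P-c)@n;P=P[abs(r)<max(.003,2*r.std())]
n*=np.sign(n[2]);print("face n",n,"rms",((P-c)@n).std(),"tilt",np.degrees(np.arcsin(n[2])),"yaw n",np.degrees(np.arctan2(n[1],n[0])),len(P))
yaw=np.arctan2(n[1],n[0])
ex=np.array([np.cos(yaw),np.sin(yaw),0]);ey=np.array([-ex[1],ex[0],0]);
up=np.cross(n,ey)   # up the plate
up*=np.sign(up[2])
# pts on face plane : use all near-plane points
roi=(u>215)&(u<310)&(v>235)&(v<325)&(X[...,2]>.012)&(abs((X-c)@n)<.005)
Q=X[roi]; print("n on plane",len(Q))
red=((hsv[...,0]<8)|(hsv[...,0]>172))&(hsv[...,1]>150)&(u>240)&(u<275)&(v>240)&(v<272)&(abs((X-c)@n)<.006)
T=X[red]
for nm,S in(("plate",X[roi&~red]),("tab",T)):
    a=(S-c)@ey;b=(S-c)@up
    print(nm,len(S),"y",np.percentile(a,[0,2,50,98,100]),"s",np.percentile(b,[0,2,50,98,100]))
ta=(T-c)@ey; mid=(np.percentile(ta,0)+np.percentile(ta,100))/2
# rays of contours onto face plane
o=-V[:3,:3].T@V[:3,3]
def onpl(uv):
    r=np.c_[(np.asarray(uv,float)-[K[0,2],K[1,2]])/K[0,0],np.ones(len(uv))]@V[:3,:3]
    t=((c-o)@n)/(r@n);return o+t[:,None]*r
def face(uv):
    q=onpl(uv);return np.c_[(q-c)@ey,(q-c)@up]
print("corners TL TR BR BL(face yz)\n",face([[241,274],[278.5,251.5],[287,272],[254,306]]))
ct=max(cv2.findContours(red.astype(np.uint8),cv2.RETR_EXTERNAL,cv2.CHAIN_APPROX_NONE)[0],key=cv2.contourArea)[:,0]
f=face(ct);print("tab contour",f.min(0),f.max(0))
print("c",c,"ey",ey,"up",up)
base=ray(K,V,[[253,315],[303,281.5],[225,294]],.0025);print("base corners",base,np.degrees(np.arctan2(*(base[1]-base[0])[[1,0]])),np.linalg.norm(base[1]-base[0]))
# Tab top: side camera
p,d,K,V,X=load("side");hsv=cv2.cvtColor(p,cv2.COLOR_RGB2HSV)
red=((hsv[...,0]<8)|(hsv[...,0]>172))&(hsv[...,1]>150)&(u>275)&(u<302)&(v>140)&(v<175)
S=X[red];print("side tab",red.sum(),S.min(0),np.median(S,0),S.max(0))
E
```

```text
face n [0.8175 0.2178 0.5332] rms 0.014718931169545339 tilt 32.22022528842685 yaw n 14.919464762114986 930
n on plane 236
plate 236 y [-0.063  -0.0593 -0.0029  0.0465  0.0493] s [-0.028  -0.0241 -0.0056  0.0125  0.0156]Traceback (most recent call last):
  File "<stdin>", line 21, in <module>
    return _quantile_unchecked(
        a, q, axis, out, overwrite_input, method, keepdims, weights)
    return _ureduce(a,
                    func=_quantile_ureduce_func,
    ...<5 lines>...
                    overwrite_input=overwrite_input,
                    method=method)
    r = func(a, **kwargs)
    result = _quantile(arr,
                       quantiles=q,
    ...<2 lines>...
                       out=out,
                       weights=wgt)
    slices_having_nans = np.isnan(arr[-1, ...])
                                  ~~~^^^^^^^^^
IndexError: index -1 is out of bounds for axis 0 with size 0
```

```bash
python3 - <<'E'
from h import *
np.set_printoptions(precision=4,suppress=True)
p,d,K,V,X=load("scene");v,u=np.mgrid[:400,:640];hsv=cv2.cvtColor(p,cv2.COLOR_RGB2HSV)
m=np.zeros((400,640),np.uint8);cv2.fillPoly(m,[np.array([[245,275],[276,256],[284,276],[255,301]])],1)
P=X[(m>0)&(d>0)&(X[...,2]<.15)&(X[...,2]>0)]
rng=np.random.default_rng(0);best=0
for i in range(500):
    a,b,e=P[rng.choice(len(P),3,False)];n=np.cross(b-a,e-a);n/=np.linalg.norm(n)+1e-12
    k=abs((P-a)@n)<.0025
    if k.sum()>best:best=k.sum();kb=k
Q=P[kb];c=Q.mean(0);n=np.linalg.svd(Q-c)[2][2]
n*=np.sign(n[2]);yaw=np.arctan2(n[1],n[0])
print("face n",n,"in",best,len(P),"tilt",np.degrees(np.arcsin(n[2])),"yaw n",np.degrees(yaw))
ex=np.array([np.cos(yaw),np.sin(yaw),0]);ey=np.array([-ex[1],ex[0],0]);t=np.radians(25)
up=np.cross(n,ey);up*=np.sign(up[2])
o=-V[:3,:3].T@V[:3,3]
def face(uv):
    r=np.c_[(np.asarray(uv,float)-[K[0,2],K[1,2]])/K[0,0],np.ones(len(uv))]@V[:3,:3]
    q=o+(((c-o)@n)/(r@n))[:,None]*r;return np.c_[(q-c)@ey,(q-c)@up],q
print("corners TL TR BR BL\n",*face([[241,274],[278.5,251.5],[287,272],[254,306]]))
red=((hsv[...,0]<8)|(hsv[...,0]>172))&(hsv[...,1]>150)&(u>240)&(u<275)&(v>240)&(v<272)
ct=max(cv2.findContours(red.astype(np.uint8),cv2.RETR_EXTERNAL,cv2.CHAIN_APPROX_NONE)[0],key=cv2.contourArea)[:,0]
f=face(ct)[0];print("tab contour",f.min(0),f.max(0))
T=X[red&(d>0)&(abs((X-c)@n)<.02)];print("tab depth pts",len(T),"offs",np.percentile((T-c)@n,[5,50,95]),"y",np.percentile((T-c)@ey,[2,50,98]),"s",np.percentile((T-c)@up,[2,50,98]))
print("c",c,"ey",ey,"up",up)
base=ray(K,V,[[253,315],[303,281.5],[225,294]],.0025);print("base corners",base,np.degrees(np.arctan2(*(base[1]-base[0])[[1,0]])),np.linalg.norm(base[1]-base[0]))
# toe strip top, and side tab
p,d,K,V,X=load("side");hsv=cv2.cvtColor(p,cv2.COLOR_RGB2HSV)
red=((hsv[...,0]<8)|(hsv[...,0]>172))&(hsv[...,1]>150)&(u>275)&(u<302)&(v>140)&(v<175)
S=X[red&(d>0)];print("side tab",red.sum(),np.percentile(S,[3,50,97],0))
for nm,mm in(("green",(hsv[...,0]>45)&(hsv[...,0]<75)&(hsv[...,1]>150)&(hsv[...,2]>120)&(u>350)&(u<390)&(v>200)&(v<240)),("pumptop",(hsv[...,1]<40)&(hsv[...,2]>180)&(u>350)&(u<372)&(v>178)&(v<195))):
    S=X[mm&(d>0)];print(nm,len(S),np.percentile(S,[3,50,97],0))
E
```

```text
face n [-0.9053  0.008   0.4247] in 818 937 tilt 25.129420610999045 yaw n 179.4946804413609
corners TL TR BR BL
 [[-0.0509  0.0351]
 [ 0.0566  0.0344]
 [ 0.0598 -0.0184]
 [-0.0488 -0.0424]] [[0.458  0.3563 0.0789]
 [0.4567 0.2489 0.0782]
 [0.4342 0.2459 0.0304]
 [0.425  0.3546 0.0088]]
tab contour [-0.021   0.0363] [0.0229 0.0701]
tab depth pts 234 offs [-0.005   0.0004  0.0034] y [-0.0172  0.0003  0.0217] s [0.0371 0.0539 0.0673]
c [0.4426 0.3056 0.0471] ey [-0.0088 -1.      0.    ] up [ 0.4246 -0.0037  0.9054]
base corners [[0.4116 0.3697 0.0025]
 [0.4079 0.2214 0.0025]
 [0.5052 0.3689 0.0025]] -91.4423566359145 0.148374141601331
side tab 45 [[0.461  0.2805 0.0833]
 [0.4706 0.2855 0.0998]
 [0.4783 0.3119 0.1082]]
green 155 [[ 0.6383 -0.0614  0.0467]
 [ 0.6612 -0.0387  0.0512]
 [ 0.683  -0.0178  0.0528]]
pumptop 231 [[ 0.628  -0.0055  0.0911]
 [ 0.6482  0.0141  0.1127]
 [ 0.6731  0.0446  0.1162]]
```

```bash
cat > g.py <<'E'
import numpy as np
from scipy.spatial.transform import Rotation as R
np.set_printoptions(precision=4,suppress=True)
def pose(s): return np.array(s["tcp_pos"]),R.from_euler("xyz",s["orientation"])
def plateR(yaw,lean):  # tool axes for stand yaw, plate leaning by lean (rad) to stand -x
    ex=np.array([np.cos(yaw),np.sin(yaw),0]);z=np.array([0,0,1.])
    n=np.cos(lean)*ex+np.sin(lean)*z;up=-np.sin(lean)*ex+np.cos(lean)*z
    return R.from_matrix(np.c_[np.cross(n,up),-n,-up]),up
def delta(p,r,P,Q):
    return np.r_[(r.inv().apply(np.asarray(P)-p)*1000),(r.inv()*Q).as_rotvec()]
E
python3 - <<'E'
from g import *;from h import *;from bench import arm
s=arm.get_state();p,r=pose(s)
yaw=np.radians(179.2);Rg,up=plateR(yaw,np.radians(25));Ru,_=plateR(yaw,0)
org=np.array([.428,.303,.0067]);pre=org+up*(.080+.12)
print("pre",pre,Rg.as_matrix(),Rg.as_euler("xyz"))
W=np.array([.43,-.06,.28]);
m=R.from_rotvec((Ru*r.inv()).as_rotvec()*.7)*r
print("to W",delta(p,r,W,m)); print("W to pre",delta(W,m,pre,Rg))
z=np.load("scene0.npz");print("front edge",ray(z["K"],z["V"],[[302,370],[355,318]],0), "tray",ray(z["K"],z["V"],[[350,262],[372,273],[384,255]],0))
E
```

```text
pre [0.5125 0.3018 0.188 ] [[ 0.014   0.9062 -0.4226]
 [ 0.9999 -0.0127  0.0059]
 [ 0.     -0.4226 -0.9063]] [-2.7053  0.      1.5568]
to W [ 364.6648 -363.915   -48.7785   -0.001    -0.0008   -0.7854]
W to pre [368.1285 -46.7218  92.152    0.4318  -0.0738  -0.3312]
front edge [[0.2396 0.4009 0.    ]
 [0.2505 0.2286 0.    ]] tray [[0.3757 0.0905 0.    ]
 [0.3121 0.0872 0.    ]
 [0.3316 0.0119 0.    ]]
```

jog_arm([
  [85,40,-40,-30,0,0,-0.1],
  [85,85,-85,-49,0,0,-0.2],
  [85,125,-125,-49,0,0,-0.3],
  [85,170,-170,-49,0,0,-0.4],
  [85,210,-210,-49,0,0,-0.5],
  [85,255,-255,-49,0,0,-0.6],
  [85,300,-300,-49,0,0,-0.7],
  [85,340,-340,-49,0,0,-0.785],
], newtons=50)

```text
clock: 1.1
tcp_pos: [0.418, -0.0905, 0.2803]
orientation: [3.142, -0.0, 1.223]
contact_force: [-0.3, 0.0, 0.5]
opening: 0.085
gripper_force: 0.0
```

```bash
python3 - <<'E'
from g import *;from bench import arm
s=arm.get_state();p,r=pose(s);print(s["clock"],p,s["qpos"])
yaw=np.radians(179.2);Rg,up=plateR(yaw,np.radians(25))
pre=np.array([.428,.303,.0067])+up*.2
print(delta(p,r,pre,Rg))
E
```

```text
1.1 [ 0.418  -0.0905  0.2803] [-0.3751  0.0557  1.7848  0.0001  1.301  -0.0271]
[401.0196 -44.9661  92.3395   0.4323  -0.073   -0.3287]
```

jog_arm([
  [85,50,-5,0,0.05,-0.01,-0.04],
  [85,100,-11,0,0.11,-0.02,-0.08],
  [85,150,-17,10,0.16,-0.03,-0.12],
  [85,200,-23,20,0.22,-0.04,-0.16],
  [85,250,-28,35,0.27,-0.045,-0.21],
  [85,300,-34,50,0.32,-0.055,-0.25],
  [85,350,-40,65,0.38,-0.065,-0.29],
  [85,401,-45,82,0.432,-0.073,-0.329],
])

```text
clock: 2.1
tcp_pos: [0.5138, 0.301, 0.1975]
orientation: [-2.704, 0.0, 1.555]
contact_force: [0.3, -0.1, 0.3]
opening: 0.0849
gripper_force: 0.0
```

```bash
python3 - <<'E'
from g import *;from bench import arm
import cv2
s=arm.get_state();p,r=pose(s);print(s["clock"],p,s["orientation"],s["qpos"])
im,d=arm.capture("wrist");np.savez("wrist1.npz",p=im,d=d,tp=p,tr=r.as_matrix())
cv2.imwrite("pics/wrist1.png",im[:,:,::-1])
E
```

```text
2.1 [0.5138 0.301  0.1975] [-2.7037  0.0001  1.5555] [0.3244 0.6086 1.2558 0.1428 1.6917 0.3271]
```

View pics/wrist1.png

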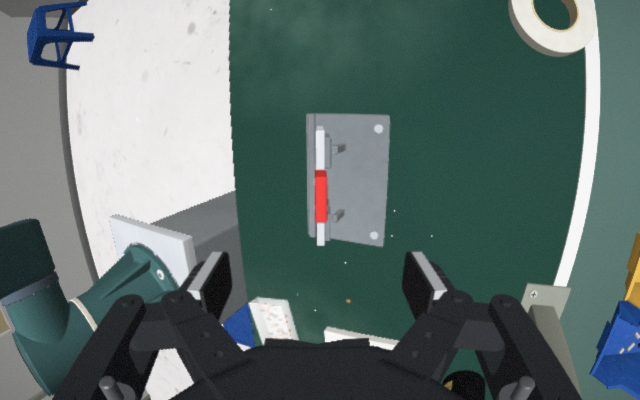

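The wrist view shows the red tab's top at about (321,196), running from row 171 to 223, with white plate edges above and below it. The plate is seen edge-on.

```bash
cat > w.py <<'E'
import numpy as np,cv2
def wrays(uv,c):
    K=c["intrinsics"];q=(np.atleast_2d(uv).astype(float)-[K[0,2],K[1,2]]);r=np.hypot(*q.T);th=r/K[0,0]
    k=np.where(r>0,np.sin(th)/np.maximum(r,1e-9),0);v=np.c_[q*k[:,None],np.cos(th)]
    H=c["hand_eye"];return H[:3,3],v@H[:3,:3].T      # origin, dirs in tool axes
def onz(uv,c,z):
    o,v=wrays(uv,c);return o+v*((z-o[2])/v[:,2])[:,None]
E
python3 - <<'E'
from g import *;from w import *;from bench import arm
c=arm.get_calibration("wrist");z=np.load("wrist1.npz");im,d,tp,tr=z["p"],z["d"],z["tp"],z["tr"]
hsv=cv2.cvtColor(im,cv2.COLOR_RGB2HSV);v,u=np.mgrid[:400,:640]
red=((hsv[...,0]<8)|(hsv[...,0]>172))&(hsv[...,1]>150)&(u>305)&(u<340)&(v>160)&(v<235)
vs,us=np.nonzero(red);print("red px",us.min(),us.max(),vs.min(),vs.max(),"depth",np.median(d[red]))
uvd=np.c_[us,vs];o,w=wrays(uvd,c);K=c["intrinsics"]
H=c["hand_eye"];cz=w@H[:3,2];P=o+w*(d[red]/cz)[:,None]
P=P[d[red]>0];print("depth pts tool",np.percentile(P,[3,50,97],0),"world",np.percentile(P@tr.T+tp,[3,50,97],0))
# per-row mid of the red, cast at tab-top depth
zt=np.percentile(P[:,2],20);print("zt",zt)
mid=np.array([[us[vs==k].mean(),k] for k in range(vs.min()+2,vs.max()-1)]);q=onz(mid,c,zt)
print("line y=a+bx",np.polyfit(q[:,0],q[:,1],1),"mean",q.mean(0))
e=onz([[us.min()-.5,196],[us.max()+.5,196],[321,vs.min()-.5],[321,vs.max()+.5]],c,zt);print(e)
# white plate edges: top edge of plate
wh=(hsv[...,1]<40)&(hsv[...,2]>200)&(u>308)&(u<332)&(v>118)&(v<250)
vs,us=np.nonzero(wh);print("white",us.min(),us.max(),vs.min(),vs.max(),len(us))
qq=onz([[np.median(us[vs<165]),vs.min()-.5],[np.median(us[vs>228]),vs.max()+.5]],c,zt+.03);print(qq,np.median(d[wh]))
E
```

```text
red px 315 326 171 221 depth 0.2530281
depth pts tool [[-0.0175 -0.0016  0.0979]
 [ 0.0029  0.0033  0.0993]
 [ 0.0195  0.0074  0.1149]] world [[0.4673 0.2842 0.0921]
 [0.4742 0.3045 0.1062]
 [0.4783 0.3211 0.1084]]
zt 0.09863264453408303
line y=a+bx [-0.0181  0.003 ] mean [0.0031 0.003  0.0986]
[[ 0.0032 -0.002   0.0986]
 [ 0.0032  0.0078  0.0986]
 [ 0.0243  0.0032  0.0986]
 [-0.0189  0.0034  0.0986]]
white 316 323 130 244 465
[[ 0.0548  0.0027  0.1286]
 [-0.0543  0.003   0.1286]] 0.27316064
```

jog_arm([
  [60,2,3,20,0,0,0],
  [50,2,3,40,0,0,0],
  [50,2,3,60,0,0,0],
  [50,2,3,80,0,0,0],
  [50,2,3,95,0,0,0],
  [50,2,3,110,0,0,0],
  [50,2,3,120,0,0,0],
  [50,2,3,128,0,0,0],
])

```text
clock: 3.15
tcp_pos: [0.4621, 0.3024, 0.0807]
orientation: [-2.706, -0.0, 1.554]
contact_force: [0.5, 0.0, -0.6]
opening: 0.0498
gripper_force: 0.0
```

```bash
python3 - <<'E'
from g import *;from w import *;from bench import arm
s=arm.get_state();p,r=pose(s);print(s["clock"],p,s["orientation"],s["opening"],s["contact_force"])
im,d=arm.capture("wrist");cv2.imwrite("pics/wrist2.png",im[:,:,::-1])
c=arm.get_calibration("wrist");hsv=cv2.cvtColor(im,cv2.COLOR_RGB2HSV)
red=((hsv[...,0]<8)|(hsv[...,0]>172))&(hsv[...,1]>150);n,l,st,ce=cv2.connectedComponentsWithStats(red.astype(np.uint8))
for i in range(1,n):
    if st[i,4]>80: x,y,w_,h_,a=st[i];print(st[i],ce[i],np.median(d[l==i]));print(onz([[x-.5,y+h_/2],[x+w_-.5,y+h_/2],[x+w_/2,y-.5],[x+w_/2,y+h_-.5]],c,-.030))
E
```

```text
3.15 [0.4621 0.3024 0.0807] [-2.7057 -0.0001  1.5541] 0.049789194072691986 [ 0.4601  0.0221 -0.6416]
[ 307  222   23   99 2104] [317.8436 271.1939] 0.13100833
[[ 0.0079 -0.0045 -0.03  ]
 [ 0.0079  0.0051 -0.03  ]
 [ 0.0303  0.0004 -0.03  ]
 [-0.0187  0.0006 -0.03  ]]
```

View pics/wrist2.png

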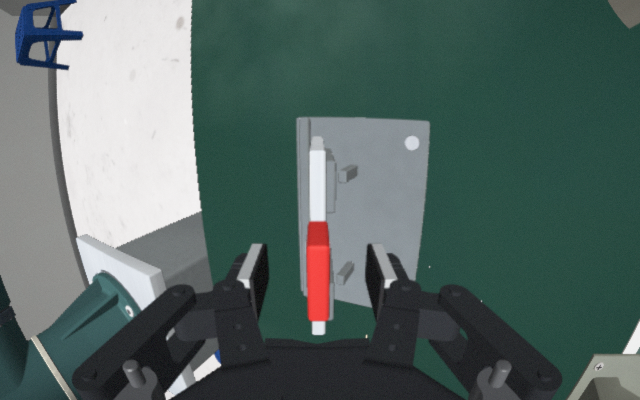

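The tab at (318,271) sits centred between the fingers and the plate is still in the stand, so I'll close.

jog_arm([
  [5,0,0,0,0,0,0],
  [5,0,0,0,0,0,0],
  [5,0,0,0,0,0,0],
  [5,0,0,0,0,0,0],
  [5,0,0,0,0,0,0],
  [5,0,0,0,0,0,0],
  [5,0,0,0,0,0,0],
  [5,0,0,0,0,0,0],
], newtons=50)

```text
clock: 4.2
tcp_pos: [0.4626, 0.3024, 0.0814]
orientation: [-2.706, -0.0, 1.554]
contact_force: [1.5, -0.6, 6.3]
opening: 0.0088
gripper_force: 53.8
```

jog_arm([
  [5,0,0,-4,0,0,0],
  [5,0,0,-12,0,0,0],
  [5,0,0,-24,0,0,0],
  [5,0,0,-38,0,0,0],
  [5,0,0,-52,0,0,0],
  [5,0,0,-66,0,0,0],
  [5,0,0,-76,0,0,0],
  [5,0,0,-80,0,0,0],
])

```text
clock: 5.2
tcp_pos: [0.4966, 0.3018, 0.1543]
orientation: [-2.706, -0.0, 1.554]
contact_force: [-0.1, 0.3, -2.2]
opening: 0.0091
gripper_force: 52.7
```

```bash
python3 - <<'E'
from g import *;from w import *;from h import load;from bench import arm
s=arm.get_state();p,r=pose(s);print(s["clock"],p,s["orientation"],s["contact_force"],s["opening"])
Ru,_=plateR(np.radians(179.2),0)
print("to upright",delta(p,r,[.365,.3025,.18],Ru))
for n in ["wrist","scene"]:
    im,d=arm.capture(n);cv2.imwrite(f"pics/{n}3.png",im[:,:,::-1])
E
```

```text
5.2 [0.4966 0.3018 0.1543] [-2.7065 -0.0003  1.554 ] [-0.062   0.3051 -2.1968] 0.009099262958783046
to upright [  -1.5375 -130.1631   32.1274   -0.4351   -0.001    -0.0027]
```

View pics/wrist3.png

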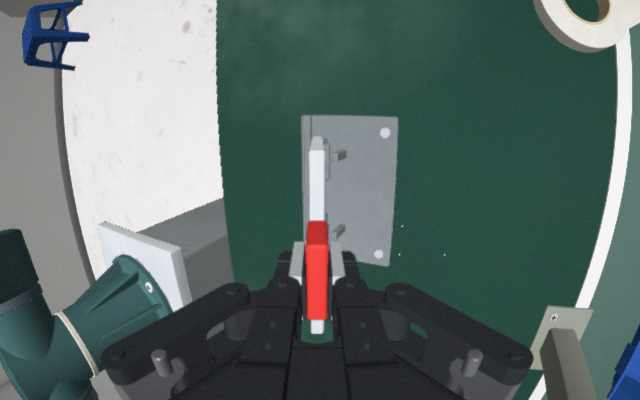

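jog_arm([
  [5,0,-10,-12,-0.03,0,0],
  [5,0,-28,-8,-0.09,0,0],
  [5,-0.5,-48,0,-0.16,0,0],
  [5,-1,-70,8,-0.23,0,0],
  [5,-1,-92,17,-0.3,0,0],
  [5,-1.5,-112,25,-0.37,-0.001,-0.002],
  [5,-1.5,-125,30,-0.42,-0.001,-0.003],
  [5,-1.5,-130,32,-0.435,-0.001,-0.003],
])

```text
clock: 6.3
tcp_pos: [0.362, 0.302, 0.1801]
orientation: [-3.14, 0.0, 1.559]
contact_force: [-0.6, -0.2, -2.5]
opening: 0.0091
gripper_force: 52.6
```

```bash
python3 - <<'E'
from g import *;from w import *;from h import *;from bench import arm
s=arm.get_state();p,r=pose(s);print(s["clock"],p,s["orientation"],s["contact_force"],s["qpos"])
Ru,_=plateR(np.radians(179.2),0);print("to floor",delta(p,r,[.365,.3025,.082],Ru))
for n in ["scene","side"]:
    im,d=arm.capture(n);c=arm.get_calibration(n);np.savez(f"{n}4.npz",p=im,d=d,K=c["intrinsics"],V=c["view"])
    q=proj(c["intrinsics"],c["view"],p-[0,0,.05]).astype(int);print(n,q)
    y0,x0=max(q[1]-75,0),max(q[0]-100,0)
    cv2.imwrite(f"pics/{n}4.png",cv2.resize(im[y0:y0+150,x0:x0+200,::-1],None,fx=4,fy=4,interpolation=cv2.INTER_CUBIC));print(x0,y0)
E
```

```text
6.3 [0.362  0.302  0.1801] [-3.1404  0.0005  1.5587] [-0.5619 -0.2344 -2.4733] [0.5483 0.2341 1.8421 0.0003 1.0667 0.5603]
to floor [ 0.6133  3.0999 98.1374 -0.0012  0.0005  0.0019]
scene [291 262]
191 187
side [254 146]
154 71
```

View pics/scene4.png

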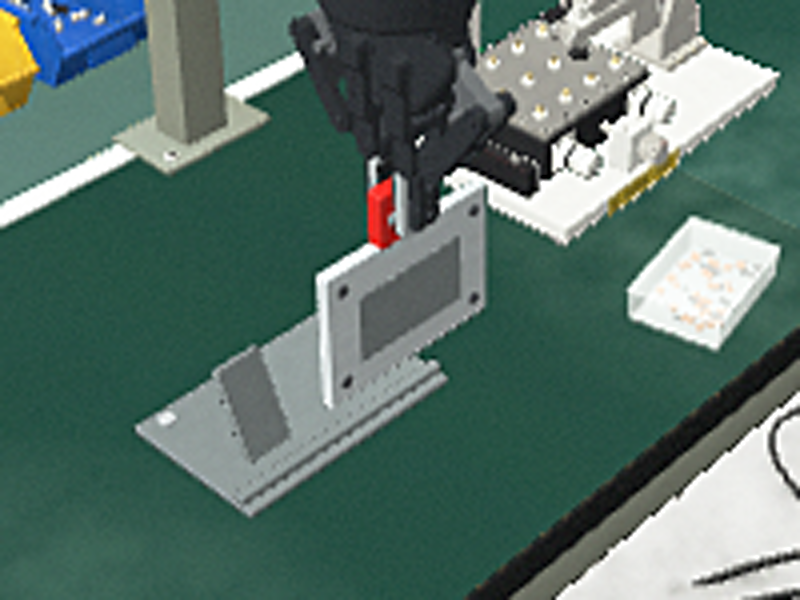

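The plate hangs upright, its face seen from about (320,270) to (487,350) in the crop, clear of the stand. Next I'll lower it to the bench.

jog_arm([
  [5,0.5,1,15,-0.001,0,0.001],
  [5,0.5,2,35,-0.001,0,0.002],
  [5,0.5,3,55,-0.001,0.0005,0.002],
  [5,0.5,3,72,-0.001,0.0005,0.002],
  [5,0.5,3,83,-0.001,0.0005,0.002],
  [5,0.5,3,89,-0.001,0.0005,0.002],
  [5,0.5,3,93,-0.001,0.0005,0.002],
  [5,0.5,3,95,-0.001,0.0005,0.002],
])

```text
clock: 7.4
tcp_pos: [0.3678, 0.303, 0.0846]
orientation: [3.141, -0.0, 1.555]
contact_force: [-0.4, -0.6, -4.1]
opening: 0.0093
gripper_force: 52.5
```

jog_arm([
  [5,0,0,1,0,0,0],
  [5,0,0,2,0,0,0],
  [5,0,0,2,0,0,0],
  [5,0,0,2,0,0,0],
])

```text
clock: 7.9
tcp_pos: [0.3677, 0.3029, 0.0827]
orientation: [3.141, -0.0, 1.555]
contact_force: [0.2, -0.4, -0.4]
opening: 0.0089
gripper_force: 52.9
```

jog_arm([
  [5,0,0,0.5,0,0,0],
  [5,0,0,0.8,0,0,0],
  [5,0,0,0.8,0,0,0],
  [5,0,0,0.8,0,0,0],
])

```text
clock: 8.4
tcp_pos: [0.3678, 0.3028, 0.0826]
orientation: [3.141, -0.0, 1.555]
contact_force: [-0.9, -3.0, 9.3]
opening: 0.0089
gripper_force: 54.7
```

```bash
python3 - <<'E'
from g import *;from w import *;from h import *;from bench import arm
s=arm.get_state();p,r=pose(s);print(s["clock"],p,r.as_matrix(),s["contact_force"],s["wrist_torque"])
for n in ["wrist","scene"]:
    im,d=arm.capture(n);cv2.imwrite(f"pics/{n}5.png",im[:,:,::-1])
    if n=="wrist":
        c=arm.get_calibration(n);np.savez("wrist5.npz",p=im,d=d,tp=p,tr=r.as_matrix())
        hsv=cv2.cvtColor(im,cv2.COLOR_RGB2HSV);v,u=np.mgrid[:400,:640]
        wh=(hsv[...,1]<40)&(hsv[...,2]>190)&(u>295)&(u<345)&(v>100)&(v<225);vs,us=np.nonzero(wh);print("white",us.min(),us.max(),vs.min(),vs.max())
cv2.imwrite("pics/scene5c.png",cv2.resize(im[187:337,191:391,::-1],None,fx=4,fy=4,interpolation=cv2.INTER_CUBIC))
E
```

```text
8.4 [0.3678 0.3028 0.0826] [[ 0.0154  0.9999  0.0007]
 [ 0.9999 -0.0154  0.0003]
 [ 0.0003  0.0007 -1.    ]] [-0.9137 -2.9596  9.2564] [-0.321   0.3552  0.0346]
white 309 324 138 219
```

View pics/scene5c.png

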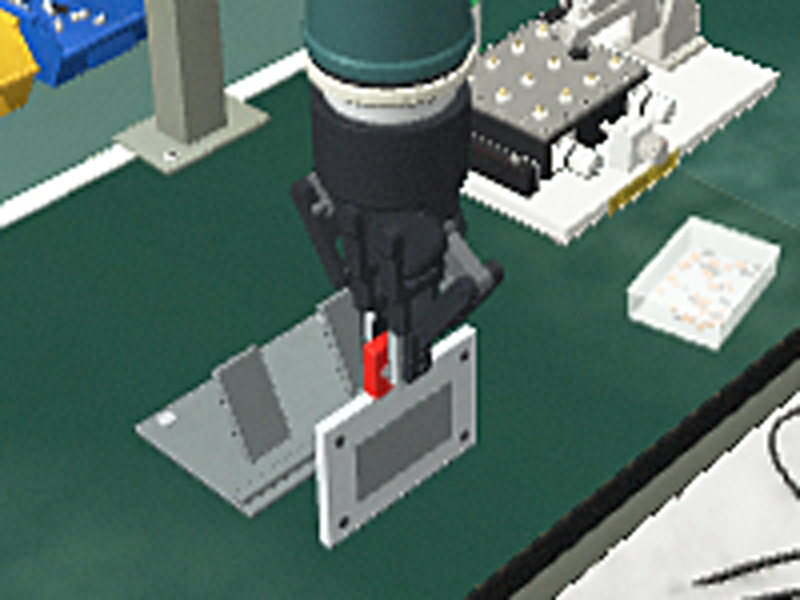

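The plate stands on the bench on its lower long edge, clear of the stand, with 9 N of contact. I'll lift it again and measure its pose in the hand.

jog_arm([
  [5,0,0,-3,0,0,0],
  [5,0,0,-12,0,0,0],
  [5,0,0,-28,0,0,0],
  [5,0,0,-48,0,0,0],
  [5,0,0,-70,0,0,0],
  [5,0,0,-95,0,0,0],
  [5,0,0,-120,0,0,0],
  [5,0,0,-135,0,0,0],
])

```text
clock: 9.5
tcp_pos: [0.3678, 0.3031, 0.2181]
orientation: [3.14, -0.001, 1.555]
contact_force: [-0.1, -1.1, -3.2]
opening: 0.0089
gripper_force: 52.7
```

```bash
python3 - <<'E'
from g import *;from w import *;from h import *;from bench import arm
s=arm.get_state();p,r=pose(s);print(s["clock"],p,s["orientation"],s["contact_force"])
c=arm.get_calibration("wrist");im,d=arm.capture("wrist");np.savez("wrist6.npz",p=im,d=d,tp=p,tr=r.as_matrix())
hsv=cv2.cvtColor(im,cv2.COLOR_RGB2HSV)
red=((hsv[...,0]<8)|(hsv[...,0]>172))&(hsv[...,1]>150)
for k in range(130,345,8):
    row=im[k,296:342].astype(int);w=np.nonzero((hsv[k,296:342,1]<50)&(hsv[k,296:342,2]>150))[0]+296
    q=np.nonzero(red[k,296:342])[0]+296
    print(k,"white",(w.min(),w.max(),len(w)) if len(w) else None,"red",(q.min(),q.max()) if len(q) else None)
m=r.as_matrix()
# to target: blue block yaw 14.2 -> plate normal along it
Rt,_=plateR(np.radians(180+14.2),0)
P=np.array([.4394,-.3290,.14+.0826]);print("tot",delta(p,r,P,Rt))
E
```

```text
9.5 [0.3678 0.3031 0.2181] [ 3.1404 -0.0011  1.5553] [-0.0654 -1.0959 -3.1881]
130 white None red None
138 white (np.int64(312), np.int64(321), 10) red None
146 white (np.int64(311), np.int64(323), 13) red None
154 white (np.int64(309), np.int64(324), 16) red None
162 white (np.int64(309), np.int64(324), 16) red None
170 white (np.int64(309), np.int64(324), 16) red None
178 white (np.int64(309), np.int64(324), 16) red None
186 white (np.int64(309), np.int64(324), 16) red None
194 white (np.int64(309), np.int64(324), 16) red None
202 white (np.int64(310), np.int64(324), 15) red None
210 white (np.int64(310), np.int64(324), 15) red None
218 white (np.int64(310), np.int64(324), 15) red None
226 white None red (np.int64(307), np.int64(326))
234 white None red (np.int64(307), np.int64(327))
242 white (np.int64(296), np.int64(338), 15) red (np.int64(307), np.int64(327))
250 white (np.int64(296), np.int64(339), 16) red (np.int64(306), np.int64(328))
258 white (np.int64(296), np.int64(341), 16) red (np.int64(305), np.int64(328))
266 white (np.int64(296), np.int64(341), 14) red (np.int64(306), np.int64(327))
274 white (np.int64(296), np.int64(341), 14) red (np.int64(306), np.int64(327))
282 white (np.int64(299), np.int64(334), 6) red (np.int64(306), np.int64(327))
290 white None red (np.int64(306), np.int64(327))
298 white None red (np.int64(307), np.int64(327))
306 white None red (np.int64(307), np.int64(327))
314 white None red (np.int64(307), np.int64(327))
322 white (np.int64(302), np.int64(323), 22) red None
330 white (np.int64(301), np.int64(326), 26) red None
338 white (np.int64(301), np.int64(328), 28) red None
tot [-630.9261   81.3562   -5.0954    0.0014   -0.0009   -0.2633]
```

jog_arm([
  [5,-12,2,-4,0,0,-0.005],
  [5,-36,5,-10,0,0,-0.015],
  [5,-70,9,-15,0,0,-0.03],
  [5,-110,14,-20,0,0,-0.045],
  [5,-150,19,-20,0,0,-0.06],
  [5,-190,24,-20,0,0,-0.08],
  [5,-230,30,-20,0,0,-0.095],
  [5,-270,35,-20,0,0,-0.11],
])

```text
clock: 10.55
tcp_pos: [0.3972, 0.0305, 0.2357]
orientation: [-3.139, -0.0, 1.666]
contact_force: [0.4, 0.0, -3.7]
opening: 0.0089
gripper_force: 52.6
```

jog_arm([
  [5,-40,9,0,0,0,-0.02],
  [5,-80,18,0,0,0,-0.04],
  [5,-120,27,0,0,0,-0.06],
  [5,-160,36,0,0,0,-0.08],
  [5,-195,44,0,0,0,-0.1],
  [5,-225,51,0,0,0,-0.12],
  [5,-250,57,0,0,0,-0.13],
  [5,-262,60,0,0,0,-0.14],
])

```text
clock: 11.55
tcp_pos: [0.482, -0.2241, 0.2354]
orientation: [-3.14, -0.001, 1.804]
contact_force: [0.4, -0.2, -3.0]
opening: 0.0096
gripper_force: 52.6
```

```bash
python3 - <<'E'
from g import *;from w import *;from h import *;from bench import arm
s=arm.get_state();p,r=pose(s);print(s["clock"],p,s["orientation"],s["contact_force"],s["qpos"],s["opening"])
c=arm.get_calibration("wrist")
print("plate far top corner",onz([[316.5,152]],c,.0026),"tab near",onz([[317,319]],c,-.0274),"tab far",onz([[316.5,250]],c,-.0274))
Rt,_=plateR(np.radians(180+14.2),0)
print(delta(p,r,[.4394,-.3290,.15+.0826],Rt))
im,d=arm.capture("wrist");np.savez("wrist7.npz",p=im,d=d,tp=p,tr=r.as_matrix());cv2.imwrite("pics/wrist7.png",im[:,:,::-1])
for n in ["side","scene"]:
    im,d=arm.capture(n);cc=arm.get_calibration(n);np.savez(f"{n}7.npz",p=im,d=d,K=cc["intrinsics"],V=cc["view"]);cv2.imwrite(f"pics/{n}7.png",im[:,:,::-1])
E
```

```text
11.55 [ 0.482  -0.2241  0.2354] [-3.1398 -0.0015  1.8044] [ 0.3512 -0.2194 -3.0129] [-0.5651  0.2579  1.65   -0.0003  1.236  -0.7986] 0.009578176653691359
plate far top corner [[ 0.0529 -0.0005  0.0026]] tab near [[-0.0198 -0.0002 -0.0274]] tab far [[ 0.0168 -0.0005 -0.0274]]
[-92.1543 -65.7018   2.7786  -0.0018  -0.0015  -0.0142]
```

View pics/wrist7.png

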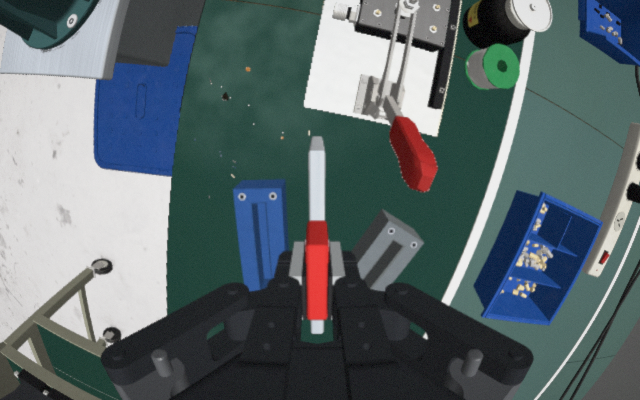

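The wrist view shows the blue block at about (262,235) with its slot, the grey block at (385,250), the jig lever clear at (412,155), and the plate held edge-on along column 317. I'll move over the block and descend part of the way.

jog_arm([
  [5,-10,-7,0,0,0,0],
  [5,-28,-20,0,0,0,-0.004],
  [5,-48,-34,0,0,0,-0.008],
  [5,-68,-48,0,0,0,-0.012],
  [5,-84,-60,5,0,0,-0.014],
  [5,-92,-66,20,-0.001,-0.001,-0.014],
  [5,-92,-66,40,-0.002,-0.001,-0.014],
  [5,-92,-66,58,-0.002,-0.001,-0.014],
])

```text
clock: 12.7
tcp_pos: [0.4393, -0.3269, 0.1768]
orientation: [3.14, -0.001, 1.819]
contact_force: [-0.2, -0.3, -3.1]
opening: 0.0091
gripper_force: 52.6
```

```bash
python3 - <<'E'
from g import *;from w import *;from h import *;from bench import arm
s=arm.get_state();p,r=pose(s);print(s["clock"],p,s["orientation"],s["contact_force"],s["opening"])
im,d=arm.capture("wrist");np.savez("wrist8.npz",p=im,d=d,tp=p,tr=r.as_matrix());cv2.imwrite("pics/wrist8.png",im[:,:,::-1])
im,d=arm.capture("side");cc=arm.get_calibration("side");np.savez("side8.npz",p=im,d=d,K=cc["intrinsics"],V=cc["view"])
w=np.load("wrist8.npz")["p"]
a=cv2.resize(im[180:370,235:385,::-1],None,fx=3,fy=3,interpolation=cv2.INTER_CUBIC)
b=cv2.resize(w[110:300,255:375,::-1],None,fx=2.9,fy=3,interpolation=cv2.INTER_CUBIC)
cv2.imwrite("pics/both8.png",np.hstack([a,b]))
E
```

```text
12.7 [ 0.4393 -0.3269  0.1768] [ 3.1403 -0.0009  1.8191] [-0.2463 -0.3422 -3.1198] 0.009084948493620711
```

View pics/both8.png

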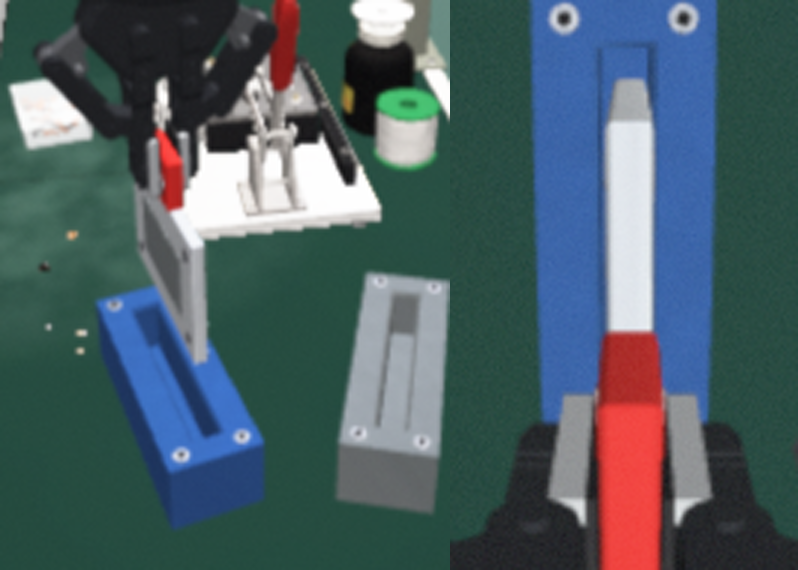

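Left, the side view shows the plate above the blue block with its near bottom corner at about (198,360) in the crop. Right, the wrist view shows the plate nearly in line with the slot, whose far end is at crop (627,45). Next I'll measure the residuals.

```bash
python3 - <<'E'
from g import *;from w import *;from h import *;from bench import arm
c=arm.get_calibration("wrist");z=np.load("wrist8.npz");im,d,tp,tr=z["p"],z["d"],z["tp"],z["tr"]
hsv=cv2.cvtColor(im,cv2.COLOR_RGB2HSV);zb=tp[2]-.045
blue=((hsv[...,0]>100)&(hsv[...,0]<130)&(hsv[...,1]>90)).astype(np.uint8)
n,l,st,ce=cv2.connectedComponentsWithStats(blue[:, 260:380]);
k=1+np.argmax(st[1:,4]);print(st[k])
L=[];Rr=[]
for v in range(112,232,4):
    q=np.nonzero(l[v]==k)[0]+260
    L.append([q.min()-.5,v]);Rr.append([q.max()+.5,v])
l3=onz(L,c,zb);r3=onz(Rr,c,zb)
fl=np.polyfit(l3[:,0],l3[:,1],1);fr=np.polyfit(r3[:,0],r3[:,1],1)
print("left y=a x+b",fl,"right",fr,"width",fr[1]-fl[1],"centre y",(fl[1]+fr[1])/2,"slope",(fl[0]+fr[0])/2)
col=np.nonzero(l[:,317-260-20]==k)[0];col2=np.nonzero(l[:,317-260+20]==k)[0]
ends=onz([[297,col.min()-.5],[337,col2.min()-.5]],c,zb);print("block far end",ends,col.min(),col2.min(),"depth-check z", d[110,317])
g=cv2.cvtColor(im,cv2.COLOR_RGB2GRAY)
for v in (128,132,136): print(v,g[v,296:338])
print("col317",g[100:150,317])
# plate in tool frame
print("bottom far corner",onz([[316.7,136.7]],c,.0826),"slot far end",onz([[316,125]],c,zb))
# screws / block from side
p,dd,K,V,X=load("side",8);hs=cv2.cvtColor(p,cv2.COLOR_RGB2HSV);vv,uu=np.mgrid[:400,:640]
b=((hs[...,0]>100)&(hs[...,0]<130)&(hs[...,1]>120)&(uu>255)&(uu<335)&(vv>265)&(vv<365))
# four screws, side px, from crop
scr=np.array([[114,305],[181,455],[242,436]])/3+[235,180]
S=ray(K,V,scr,.045);print("screws",S)
E
```

```text
[  22  105   65  147 6566]
left y=a x+b [-0.0018 -0.0305] right [-0.0046  0.0264] width 0.05686760582512766 centre y -0.002074734299745166 slope -0.0032017852266316743
block far end [[ 0.0771 -0.0176  0.1318]
 [ 0.0771  0.0174  0.1318]] 105 105 depth-check z 0.26305842
128 [ 99  99  98  96 101  96  99  96  91  89  75  87  96  97  97  98  99  97
  99  96  98  96  96  95  99  98  94  73  72  80  89  96  98  96  97  99
 101  99  98 100  99 102]
132 [ 98  98 101  96  99 100  95  98  97  89  78  86  97  97  97  99  96  98
  98  96  99 101 100  97  97  97  95  70  68  77  84  97  96 100 100  96
  96  97  98  96  99 101]
136 [100  99  99  99  97  98 100 100  95  92  80  85  94  96  95  97 111 131
 140 142 144 147 149 145 143 131 103  71  72  79  84  98  96  98  96 100
  98  98  98 101  99  96]
col317 [ 69  66  66  68  67  80  90  96  96  97  97  97  98  96  98  98  96  96
  97  98  96  96  97  93  88  87  95  95  96  95 100  99 101  98  96 104
 147 171 172 170 173 171 174 171 171 171 168 168 171 174]
bottom far corner [[ 0.0529 -0.0004  0.0826]] slot far end [[ 0.0588 -0.001   0.1318]]
screws [[ 0.4051 -0.2674  0.045 ]
 [ 0.4391 -0.4005  0.045 ]
 [ 0.4743 -0.3915  0.045 ]]
```

jog_arm([
  [5,0,-0.3,4,0,0,-0.001],
  [5,0,-0.6,11,0.001,0.001,-0.003],
  [5,0,-0.8,19,0.001,0.001,-0.003],
  [5,0,-0.8,26,0.001,0.001,-0.003],
  [5,0,-0.8,32,0.001,0.001,-0.003],
  [5,0,-0.8,36,0.001,0.001,-0.003],
  [5,0,-0.8,38.5,0.001,0.001,-0.003],
  [5,0,-0.8,39,0.001,0.001,-0.003],
])

```text
clock: 13.8
tcp_pos: [0.4393, -0.3279, 0.1395]
orientation: [3.141, -0.0, 1.822]
contact_force: [-0.3, 0.3, -3.0]
opening: 0.0091
gripper_force: 52.6
```

```bash
python3 - <<'E'
from g import *;from w import *;from h import *;from bench import arm
s=arm.get_state();p,r=pose(s);print(s["clock"],p,s["orientation"],s["contact_force"],s["opening"])
c=arm.get_calibration("wrist")
im,d=arm.capture("wrist");np.savez("wrist9.npz",p=im,d=d,tp=p,tr=r.as_matrix());w=im
hsv=cv2.cvtColor(im,cv2.COLOR_RGB2HSV);zb=p[2]-.045
blue=((hsv[...,0]>100)&(hsv[...,0]<130)&(hsv[...,1]>90)).astype(np.uint8);blue[:,:250]=0;blue[:,390:]=0
n,l,st,ce=cv2.connectedComponentsWithStats(blue);k=1+np.argmax(st[1:,4]);print(st[k])
x0,y0,ww,hh,_=st[k]
L=[];Q=[]
for v in range(y0+6,y0+110,4):
    q=np.nonzero(l[v]==k)[0];L.append([q.min()-.5,v]);Q.append([q.max()+.5,v])
l3=onz(L,c,zb);r3=onz(Q,c,zb);fl=np.polyfit(l3[:,0],l3[:,1],1);fr=np.polyfit(r3[:,0],r3[:,1],1)
print("edges",fl,fr,"far end",onz([[317,y0-.5]],c,zb))
sc=((hsv[...,1]<60)&(hsv[...,2]>130)).astype(np.uint8);sc[:y0]=0;sc[y0+30:]=0;sc[:,:x0]=0;sc[:,x0+ww:]=0
n,l2,st2,ce2=cv2.connectedComponentsWithStats(sc)
for i in range(1,n):
    if st2[i,4]>8: print("screw",st2[i],ce2[i],onz([ce2[i]],c,zb))
g=cv2.cvtColor(im,cv2.COLOR_RGB2GRAY)
for v in range(y0+16,y0+46,6): print(v,g[v,296:338])
print("col",y0,g[y0:y0+60,317])
im,d=arm.capture("side");cc=arm.get_calibration("side");np.savez("side9.npz",p=im,d=d,K=cc["intrinsics"],V=cc["view"])
a=cv2.resize(im[190:360,250:350,::-1],None,fx=4,fy=3.5,interpolation=cv2.INTER_CUBIC)
b=cv2.resize(w[90:288,267:367,::-1],None,fx=4,fy=3,interpolation=cv2.INTER_CUBIC)
cv2.imwrite("pics/both9.png",np.hstack([a[:594],b[:594]]))
E
```

```text
13.8 [ 0.4393 -0.3279  0.1395] [ 3.1407 -0.0002  1.8223] [-0.3232  0.3069 -3.0208] 0.00906949366202972
[ 278  104   75  149 8000]
edges [ 0.0009 -0.0303] [-0.0012  0.0266] far end [[ 0.0773 -0.0002  0.0945]]
screw [286 110  11  12  82] [291.0976 115.4512] [[ 0.0682 -0.0198  0.0945]]
screw [334 110  11  12  79] [338.8481 115.5696] [[0.0681 0.0164 0.0945]]
120 [111 100  96  98  95  97  97  96  98  96  95  97 100 102  95  97  96  98
 100  98  98  99  99 101  97 101  97  96 101  98  97  96 100  97  99 101
  97 101 118 157 176 191]
126 [ 98  99  99 100  98  96  97  98  94  94  90  91  92  91  90  90  91  88
  89  87  86  87  82  82  80  80  82  79  78  76  75  78  84  94  99  97
  99 100  96  97  97  96]
132 [101  99 101  99  98  96  96  98  91  69  89  96  96  95  99  97  95  98
  97  97  98  95  99  98  99  97 100  97  79  63  66  79  88  95  99  97
  99 100  98  99 102  94]
138 [ 98  98  96  97  99  98 100  99  89  68  79  93  97  97 101 110 143 163
 171 173 172 172 174 176 176 170 135 104  81  65  70  77  92  96  97  98
  97 101  98  99  99  94]
144 [ 95 100  99 100 100  99  98  96  89  68  78  92 100 102 112 143 159 171
 170 170 172 173 170 173 175 178 175 136  91  70  69  76  89  96  97  96
  95  98  98 100  99  99]
col 104 [ 88  93  95  95  96  95  97  97  96  96  98  96  96  98  98  98  99  97
  97  94  95  84  87  88  96  96  94  95  95  97  98 106 144 169 172 172
 174 174 172 173 173 169 170 171 171 174 201 225 228 226 228 227 229 228
 230 228 227 228 227 228]
```

View pics/both9.png

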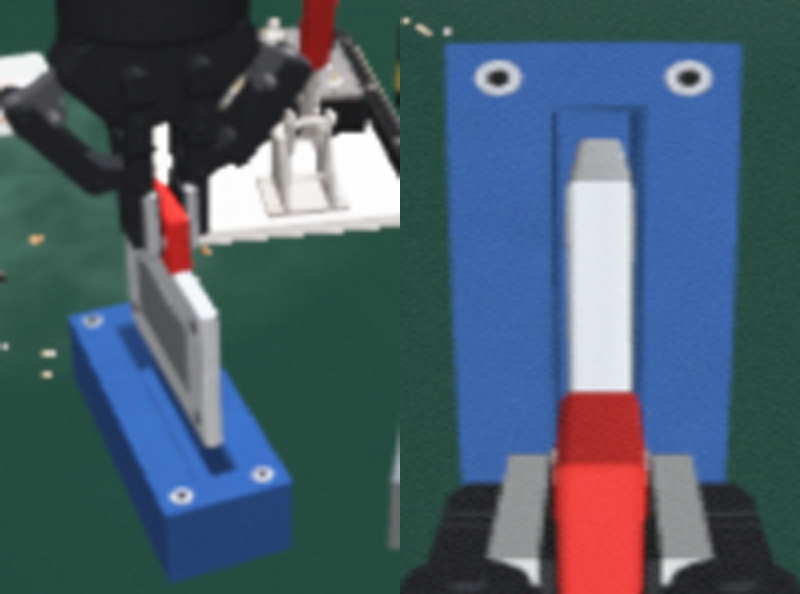

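The side crop (left) shows the plate just above the slot, and the wrist crop (right) shows it over the slot but shifted slightly right of centre. I'll measure that at subpixel level.

```bash
python3 - <<'E'
from g import *;from w import *;from h import *;from bench import arm
c=arm.get_calibration("wrist");print(c["hand_eye"][1],c["intrinsics"][0])
z=np.load("wrist9.npz");im,tp=z["p"],z["tp"];g=cv2.cvtColor(im,cv2.COLOR_RGB2GRAY).astype(float);zb=tp[2]-.045
def mid(v,a,b,th):  # subpixel mid of bright band containing col 317
    r=g[v];i=317
    while r[i]>th:i-=1
    l=i+(th-r[i])/(r[i+1]-r[i]);i=317
    while r[i]>th:i+=1
    return l,i-1+(r[i-1]-th)/(r[i-1]-r[i])
rows=[v for v in range(156,216,3)]
e=np.array([mid(v,0,0,165) for v in rows]);m=e.mean(1)
q=onz(np.c_[m,rows],c,.0026);f=np.polyfit(q[:,0],q[:,1],1);print("plate top edge slope,y0",f,"width px",(e[:,1]-e[:,0])[[0,-1]])
rb=[138,140,142];e=np.array([mid(v,0,0,135) for v in rb]);print("end face low rows",e)
print("bottom far corner",onz([[e[0].mean(),135.7]],c,.0826),"top far corner",onz([[316.5,149.5]],c,.0026))
print("screw mid",onz([[(291.0976+338.8481)/2,115.5]],c,zb),"slot far end",onz([[316,125]],c,zb))
print("tail col",g[312:350,317].astype(int), g[330,296:340].astype(int))
p,dd,K,V,X=load("side",9)
C=ray(K,V,[[250+204/4,190+445/3.5],[250+218/4,190+440/3.5]],tp[2]-.0826);print("side plate near bottom corners",C)
S=ray(K,V,np.array([[92/4+250,320/3.5+190],[181/4+250,495/3.5+190],[262/4+250,474/3.5+190]]),.045);print("side screws",S,"centre",(S[0]+S[2])/2,"tcp",tp)
E
```

```text
[ 1.      0.0006  0.0003 -0.0005] [309.7069   0.     316.5861]
plate top edge slope,y0 [-0.0051 -0.0002] width px [15.7857 14.8804]
end face low rows [[311.7576 322.    ]
 [311.3929 322.587 ]
 [311.0741 322.8776]]
bottom far corner [[ 0.0536 -0.0002  0.0826]] top far corner [[ 0.0541 -0.0005  0.0026]]
screw mid [[ 0.0681 -0.0017  0.0945]] slot far end [[ 0.0608 -0.0009  0.0945]]
tail col [118 117 119 119 119 116 118 144 190 223 223 224 224 224 224 225 226 225
 224 225 222 187  88  64  65  65  59  62  64  62  57  55  38  36  34  30
  33  38] [ 33  38  37  37  40  55  60  64  63  60  63  64  63  67  96 163 207 221
 223 223 224 224 224 226 226 226 213 162  89  68  61  64  62  63  63  64
  54  42  40  40  30  31  21  26]
side plate near bottom corners [[ 0.4505 -0.3812  0.0569]
 [ 0.4567 -0.3787  0.0569]]
side screws [[ 0.4051 -0.2667  0.045 ]
 [ 0.439  -0.3999  0.045 ]
 [ 0.474  -0.3916  0.045 ]] centre [ 0.4395 -0.3291  0.045 ] tcp [ 0.4393 -0.3279  0.1395]
```

jog_arm([
  [5,0,-0.5,0.5,0,0,0],
  [5,0,-1,1,0,0,0.001],
  [5,0,-1.3,1.5,0,0,0.0015],
  [5,0,-1.3,1.5,0,0,0.0015],
  [5,0,-1.3,1.5,0,0,0.0015],
  [5,0,-1.3,1.5,0,0,0.0015],
])

```text
clock: 14.65
tcp_pos: [0.438, -0.3282, 0.1381]
orientation: [3.141, -0.0, 1.821]
contact_force: [0.1, 0.9, -2.4]
opening: 0.0092
gripper_force: 52.6
```

```bash
python3 - <<'E'
from g import *;from w import *;from h import *;from bench import arm
s=arm.get_state();p,r=pose(s);print(s["clock"],p,s["orientation"],s["contact_force"],s["opening"],r.as_matrix()[:,2])
c=arm.get_calibration("wrist");im,d=arm.capture("wrist");zb=p[2]-.045
hsv=cv2.cvtColor(im,cv2.COLOR_RGB2HSV);g=cv2.cvtColor(im,cv2.COLOR_RGB2GRAY).astype(float)
blue=((hsv[...,0]>100)&(hsv[...,0]<130)&(hsv[...,1]>90)).astype(np.uint8);blue[:,:250]=0;blue[:,390:]=0
n,l,st,ce=cv2.connectedComponentsWithStats(blue);k=1+np.argmax(st[1:,4]);x0,y0,ww,hh,_=st[k]
L=[];Q=[]
for v in range(y0+6,y0+110,2):
    q=np.nonzero(l[v]==k)[0];L.append([q.min()-.5,v]);Q.append([q.max()+.5,v])
l3=onz(L,c,zb);r3=onz(Q,c,zb);fl=np.polyfit(l3[:,0],l3[:,1],1);fr=np.polyfit(r3[:,0],r3[:,1],1)
print("block centre line",(fl+fr)/2,"far end",onz([[317,y0-.5]],c,zb)[0]-[.078,0,0])
sc=((hsv[...,1]<60)&(hsv[...,2]>130)).astype(np.uint8);sc[:y0]=0;sc[y0+30:]=0;sc[:,:x0]=0;sc[:,x0+ww:]=0
n,l2,st2,ce2=cv2.connectedComponentsWithStats(sc)
for i in range(1,n):
    if st2[i,4]>30: print("screw",onz([ce2[i]],c,zb))
def mid(v,th):
    o=[]
    for sg in(-1,1):
        i=317
        while g[v,i]>th:i+=sg
        o.append(i-sg*(th-g[v,i])/(g[v,i-sg]-g[v,i]))
    return np.mean(o)
rows=list(range(156,216,3))+[324,327,330]
q=onz(np.c_[[mid(v,165 if v<300 else 150) for v in rows],rows],c,.0026);print("plate top line",np.polyfit(q[:,0],q[:,1],1),"ends",q[-1])
print("bottom far",onz([[mid(140,135),135.7]],c,.0826)[0]-[.055,0,0],"tail",onz([[317,333.5]],c,.0026)[0]+[.055,0,0])
E
```

```text
14.65 [ 0.438  -0.3282  0.1381] [ 3.1407 -0.0002  1.8208] [ 0.0673  0.8817 -2.3776] 0.009162867475055769 [ 0.0009  0.0004 -1.    ]
block centre line [-0.0007 -0.0006] far end [-0.0008 -0.0002  0.0931]
screw [[ 0.0683 -0.0186  0.0931]]
screw [[0.0683 0.0174 0.0931]]
plate top line [-0.0027 -0.0003] ends [-0.0529 -0.0002  0.0026]
bottom far [-0.0014 -0.0001  0.0826] tail [-0.0008 -0.0001  0.0026]
```

jog_arm([
  [5,-0.3,-0.4,0.3,0,0,0.002],
  [5,-0.3,-0.4,0.3,0,0,0.002],
  [5,-0.3,-0.4,0.3,0,0,0.002],
  [5,-0.3,-0.4,0.3,0,0,0.002],
  [5,-0.3,-0.4,0.3,0,0,0.002],
  [5,-0.3,-0.4,0.3,0,0,0.002],
  [5,-0.3,-0.4,0.3,0,0,0.002],
  [5,-0.3,-0.4,0.3,0,0,0.002],
])

```text
clock: 15.7
tcp_pos: [0.4377, -0.3285, 0.1377]
orientation: [3.141, -0.0, 1.819]
contact_force: [-0.4, -0.6, -3.2]
opening: 0.0089
gripper_force: 52.6
```

```bash
python3 - <<'E'
from bench import arm
s=arm.get_state();print(s["clock"],s["tcp_pos"],s["orientation"],s["qd"],s["gripper_force"])
print(arm.close_job())
E
```

```text
15.7 [ 0.43766436 -0.32854937  0.13773919] [ 3.14072975e+00 -2.47674664e-04  1.81874969e+00] [-1.13201737e-03 -5.04172061e-05 -3.58071462e-07  2.15849127e-03
  6.04371981e-04 -1.52686906e-03] 52.625632882118225
the job is handed in; nothing more can be done
None
```

I handed the job in at 15.7 s: the divider was stood upright on the bench without letting go, then carried over, and now hangs still and upright about 10 mm above the blue block, centred over its slot to within about 1 mm by the wrist camera and in line with it.

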